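# Mount the dish camera and take the picture

### The job

Draw the dish camera out of its roofed bay by its rear handle, set it down on the open table clear of the bay and let go; then take it again by its body and settle its three ball feet home in the cone, groove and flat seats of the mount, lens towards the plate, and let go. Then press its shutter button down to the halfway stop, pause there for a good second to focus, press it fully down to shoot, and let it come up. Keep the camera upright and leave the other things where they are.

Things in the scene. Friction and masses are not known exactly. Their poses are not given: they have to be found in the camera images.
- dish_camera: Black box camera, 0.52 kg, on three ball feet; slides on the table. Origin at the bottom of the balls, mid-body; x along the lens, y left, z up. Body 100 (x) x 46 (y) mm, centred, z = 22 to 66 mm: for mounting, take it across the flat sides y = +-23, about 48 mm up. Base plate 120 x 70 mm at z = 16 to 22. Lens ends at x = 70, rear loop handle at x = -100. Shutter button on top at x = 8, y = 0
- camera_handle (a point): middle of the rear loop handle, at (-80, 0, 48) mm in the camera's frame and with its axes: two level bars 12 mm thick (in y) at z = 37 and 59 mm, joined by an upright bar at x = -94 mm. Pinch it across y from above. The mount's shade board leaves no room to hold it there while mounting
- shutter_top (a point): centre of the top of the round steel shutter button, 25 mm across, 82 mm above the camera's origin when up; press straight down. First stage 6 mm at 1 to 3.4 N, then a firm halfway stop that gives way only above 10 N; second stage 6 mm more at 10 to 13.6 N, then a hard stop. It springs back. The mounted camera does not tip under it
- shutter_half (a joint): first stage of the shutter button, m: 0 up, 0.006 at the halfway stop (and beyond)
- shutter_full (a joint): second stage of the shutter button, m: 0 until pressed beyond the halfway stop, 0.006 fully down
- camera_bay: fixed steel bay without floor, mouth at -x of its frame, roughly facing the robot. Origin at table level; x = -46 to +86 mm, 96 mm wide inside, 104 outside (3 mm high flanges 130), roof from z = 97 to 106 mm. The camera stands in it on the table, lens inwards, at about the bay's origin and yaw, handle outside; draw it out along -x of the bay by about 130 mm
- camera_mount: fixed dark plate 205 x 100 x 8 mm (x = -128 to +77 in its frame) with three aluminium seats and, at x = -118 mm, an upright shade board 90 mm wide, 112 mm high. Origin at table level; a camera that is home has the mount's yaw, its origin 13.9 mm straight above the mount's. The seats' funnels end 24 mm above the table and draw in a ball up to about 5 mm off
- foot_cone (a point): centre of the camera's 16 mm steel ball foot that belongs in the cone seat; at (-45, 0, 8) mm in the camera's frame
- foot_groove (a point): centre of the camera's 16 mm steel ball foot that belongs in the groove seat; at (35, 26, 8) mm in the camera's frame
- foot_flat (a point): centre of the camera's 16 mm steel ball foot that belongs in the flat seat; at (35, -26, 8) mm in the camera's frame
- seat_cone (a point): where that ball's centre lies when home in the cone (eight-sided funnel) seat; at (-45, 0, 21.9) mm in the mount's frame
- seat_groove (a point): where that ball's centre lies when home in the V groove seat; at (35, 26, 21.9) mm in the mount's frame
- seat_flat (a point): where that ball's centre lies when home in the flat (round pad) seat; at (35, -26, 21.9) mm in the mount's frame
- dish_plate: white plate, 155 mm across, 17 mm high, in front of the lens side of the mount; leave alone. Origin under its centre
- dip_cup: bystander: grey-white 65 mm cup of pale dip, 37 mm high. Origin under its centre
- sauce_cup: bystander: white 65 mm cup of red sauce, 37 mm high, behind the others. Origin under its centre

How it is judged:
On the way, in this order (a step that is already met when the one before it is completed fails the run):
1. the camera stands upright on the table, out of the bay (at least 80 mm from its home there and from the mount), let go (horizontal distance between dish_camera and camera_bay above 0.08 m and horizontal distance between dish_camera and camera_mount above 0.08 m and height (world z) of dish_camera below 0.006 m and angle between dish_camera's own z axis and vertical below 0.05 rad and contact force between the fingers and dish_camera below 0.2 N and linear speed of dish_camera below 0.02 m/s), for 0.2 s.
2. all three ball feet are home in their seats and the camera is let go (distance between foot_cone and seat_cone below 0.004 m and distance between foot_groove and seat_groove below 0.004 m and distance between foot_flat and seat_flat below 0.004 m and contact force between the fingers and dish_camera below 0.2 N and linear speed of dish_camera below 0.02 m/s), for 0.2 s.
3. with the camera seated, the shutter button is held at its halfway stop for 0.8 s (distance between foot_cone and seat_cone below 0.004 m and distance between foot_groove and seat_groove below 0.004 m and distance between foot_flat and seat_flat below 0.004 m and value of joint shutter_half above 0.0045 m and value of joint shutter_full below 0.002 m), for 0.8 s.
4. the shutter button is pressed fully down (distance between foot_cone and seat_cone below 0.004 m and distance between foot_groove and seat_groove below 0.004 m and distance between foot_flat and seat_flat below 0.004 m and value of joint shutter_half above 0.0045 m and value of joint shutter_full above 0.005 m), for 0.05 s.
At the end, for the whole second after the job is handed in: The camera stands at rest in the mount, each ball foot within 4 mm of its home in its own seat, and the shutter button is up again (both stages within 1.5 mm) (distance between foot_cone and seat_cone below 0.004 m and distance between foot_groove and seat_groove below 0.004 m and distance between foot_flat and seat_flat below 0.004 m and linear speed of dish_camera below 0.02 m/s and value of joint each of shutter_half, shutter_full below 0.0015 m); the robot touches nothing.
It fails at once if the camera is tipped over (more than 0.6 rad) (angle between dish_camera's own z axis and vertical above 0.6 rad).
It fails at once if the plate, or one of the two cups is moved more than 30 mm (distance of any of dish_plate, dip_cup, sauce_cup from where it was at the start of the episode above 0.03 m).
It also fails if it takes over 72 s, if anything falls off the work surface, if the arm or the gripper's body presses on something with over 40 N, if the wrist force passes 120 N, or if a joint passes its speed limit or range.

### The arm

A 6-joint arm with a two-finger parallel gripper is mounted at the origin on a cart in front of the work surface, level with it; the furniture and walls round the work are solid. World frame = base frame: x ahead of the robot, y to its left, z up, the work surface at z = 0. Lengths are in m, angles in rad, forces in N, time in s.
With the tool pointing down it reaches from about 0.35 to 0.975 m from the base axis. Payload 4.9 kg.
Tool frame: the origin (TCP) lies between the finger pads; the fingertips stand 19 mm ahead of it and the grasp point (between the pads) is the TCP; z points along the fingers, y is the line along which they close (so a half turn about z gives the same grasp; the last joint's range is limited). The gripper opens to 85 mm and grips with 20 to 120 N. Pads are 22 mm wide; open, the fingers measure 114 mm over their backs; the gripper's body (76 mm by 85 mm) begins 54 mm behind the grasp point. The pads swing forward as they close: fully open they stand 13 mm farther back than shut.
Start: joints at [-1.276, 0.053, 1.613, -0, 1.476, -0.119], TCP at [0.251, -0.572, 0.25] pointing down, gripper open.
Joint ranges: [-3.01, 3.01], [-1.01, 2.22], [0.06, 2.58], [-1.02, 4.17], [0.09, 2.62], [-3.14, 3.14]. Speed limits (rad/s): [2.57, 2.57, 3.14, 3.14, 3.14, 3.14].

### API

Orientations are given as a rotation vector (axis times angle).
In Python, from station import ctrl gives the robot as it stands. The module is installed in compiled form; this text tells all that it offers.
- The arm moves only by the tool servo_tool, never from a script. Its argument "increments" is a list that holds one entry, the list of rows, each a list of 5 numbers: the finger opening in cm, from 0 to 8.54, then the shift along the tool's x, y, z in cm, then the turn about the tool's z in degrees. A call has 1 to 5 rows; each row is the pose to reach, as a shift and turn from the pose commanded when the call began, along the tool's axes at that moment; what a row does not reach only later rows make up. A row lasts 1/10 s, in which the tool goes at most 50 mm and 8.59 degrees, less where a joint would pass 70% of its speed; a pose out of reach is approached as far as the arm can. A call with a gripper value outside its range is refused whole. The fingers move at their own pace and stop on an object; "newtons" is the grip in N (left out, the last holds). Time passes only in rows, so rows that repeat a pose let the fingers close. It gives the time, the measured TCP pose, the force, the opening and the grip force at its end, in the units of the state.
- ctrl.get_obs(): the state, without advancing time (a new reading comes with each control period).
- ctrl.get_image(name): name is "scene" or "top"; returns a dict with "img" (400x640x3 uint8, red, green, blue), "fx", "fy", "cx", "cy" (pixels), "rvec" (rotation vector, rad) and "tvec" (3), from world to camera coordinates, as OpenCV has them. Camera axes: x right, y down, z forward; pixel columns grow to the right and rows downward; lengths in m; the calibration is good to about 2 mm. A picture is of the moment at which its call begins. There is no depth.
- ctrl.finish_job(): hands the job in; it is judged then, once.
The state is a dict: "t": time; "q": joint angles; "dq": joint speeds; "effort": joint torques, N m; "tool_pos": TCP position; "tool_rot": TCP orientation; "contact_force": force on the tool from outside, world axes, zero at the start; "wrist_torque": the same for the moment, N m; "opening": finger opening in m; "grip_force": force on a finger pad.
Only numpy, scipy, OpenCV 4.12 (cv2) and the standard library are available. Lean on these libraries where they do the work, as an engineer would, in place of code of your own. Each camera call takes 0.05 s, during which the arm holds its last target. There are 200 camera calls.

## Working session

There is one attempt and no reset: what is moved stays moved. The work goes in short steps, Python scripts to look and compute and a tool call to move; the robot and the scene stay as the last step left them, time stands still between calls to the robot, and variables do not carry over. Pictures are saved under pics/ and viewed, at most 10 in all, crops included, and the job is handed in when it is done.

Besides the shell and the picture viewer there is one more tool, called after "Emit:" by a JSON object that holds its "method" and its "body", one argument or row to a line. servo_tool: Moves the arm, as the interface text tells. Its arguments: {"type":"object","properties":{"increments":{"type":"array"},"newtons":{"type":"number"}},"required":["increments"]}

```bash
mkdir -p pics; cat > h.py <<'E'
import numpy as np, cv2
from station import ctrl
def snap(n,f,crop=None,s=1):
    d=ctrl.get_image(n); im=d["img"][:,:,::-1].copy()
    if crop: x0,y0,x1,y1=crop; im=im[y0:y1,x0:x1]
    if s!=1: im=cv2.resize(im,None,fx=s,fy=s,interpolation=cv2.INTER_CUBIC)
    cv2.imwrite("pics/"+f,im); np.save("pics/"+n+".npy",{k:v for k,v in d.items() if k!="img"},allow_pickle=True)
def cal(n): return np.load("pics/"+n+".npy",allow_pickle=True).item()
def ray(n,u,v,z):
    d=cal(n); R=cv2.Rodrigues(np.array(d["rvec"],float))[0]; t=np.array(d["tvec"],float)
    c=-R.T@t; r=R.T@np.array([(u-d["cx"])/d["fx"],(v-d["cy"])/d["fy"],1]); return c+r*(z-c[2])/r[2]
def proj(n,P):
    d=cal(n); K=np.array([[d["fx"],0,d["cx"]],[0,d["fy"],d["cy"]],[0,0,1.]])
    return cv2.projectPoints(np.array(P,float).reshape(-1,1,3),np.array(d["rvec"],float),np.array(d["tvec"],float),K,None)[0].reshape(-1,2)
def fr(o,yaw,P):
    c,s=np.cos(yaw),np.sin(yaw); P=np.array(P,float).reshape(-1,3)
    return P@np.array([[c,s,0],[-s,c,0],[0,0,1]])+np.array([o[0],o[1],0])
E
python3 - <<'E'
from h import *
snap("scene","s0.png",None,1.25); snap("top","t0.png",None,1.25)
o=ctrl.get_obs(); print(o["t"],o["tool_pos"],o["tool_rot"]); print(cal("top"),cal("scene"))
E
```

```text
0.1 [ 0.25114902 -0.57172904  0.24914598] [-3.07269939e+00 -6.44973381e-01  2.52320208e-04]
{'fx': 479.4634673972105, 'fy': 479.4634673972105, 'cx': 317.62786898694117, 'cy': 197.198726461772, 'rvec': array([ 2.19403527, -2.15498061,  0.09247826]), 'tvec': array([-0.15916691,  0.60937055,  1.32027614])} {'fx': 403.52049282719764, 'fy': 403.52049282719764, 'cx': 321.0198412864073, 'cy': 206.15364578305915, 'rvec': array([ 0.67001446, -2.36766117,  1.40975581]), 'tvec': array([0.43695736, 0.29115547, 0.58774382])}
```

View pics/t0.png

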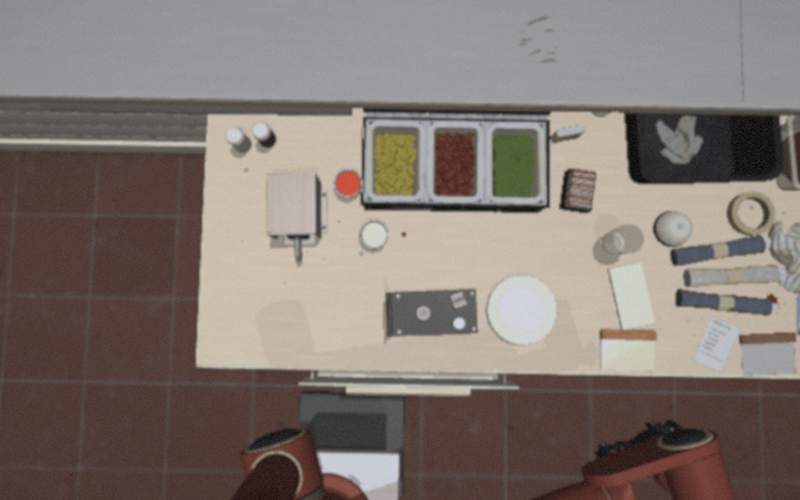

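View pics/s0.png

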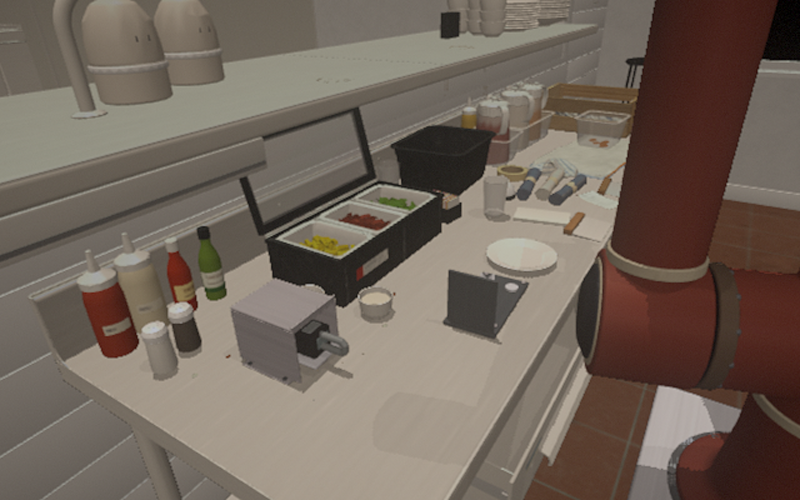

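The top view shows the bay at about (293,205), with the handle at (297,248). The mount plate spans (387–478, 290–338), with its cone seat at (423,313). The plate is at (521,310), the dip cup at (373,235) and the sauce cup at (348,184). The mount's x axis points right in the image. Next is an enlarged crop.

```bash
python3 - <<'E'
from h import *
snap("top","t1.png",(200,120,400,280),4)
for n,u,v,z in [("bay",293/1.25,205/1.25,.1),("handle",297/1.25,248/1.25,.06),("cone",423/1.25,313/1.25,.02),("plate",521/1.25,310/1.25,.015),("dip",373/1.25,235/1.25,.037),("sauce",348/1.25,184/1.25,.037)]: print(n,ray("top",u,v,z).round(4))
E
```

```text
bay [0.6908 0.0756 0.1   ]
handle [0.602  0.0709 0.06  ]
cone [ 0.4645 -0.2089  0.02  ]
plate [ 0.475 -0.429  0.015]
dip [ 0.6361 -0.0941  0.037 ]
sauce [ 0.7505 -0.0353  0.037 ]
```

View pics/t1.png

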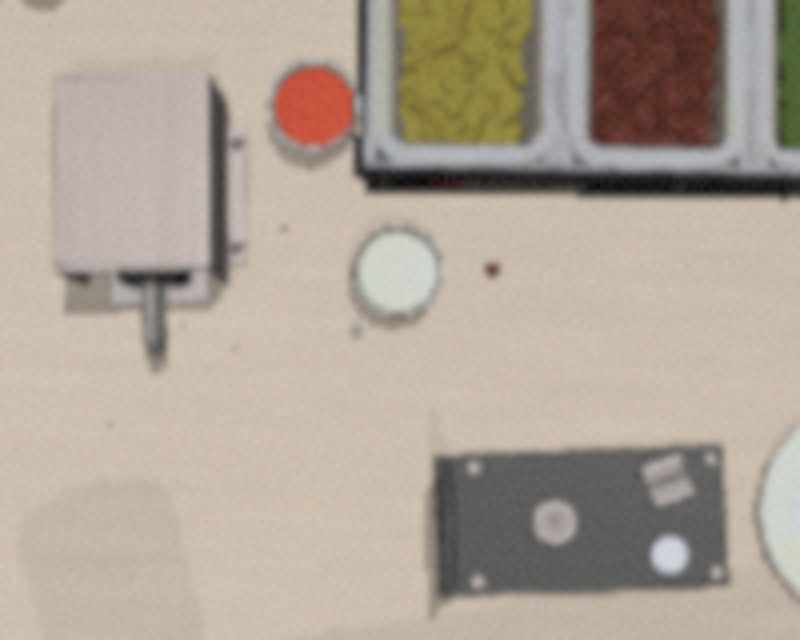

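The crop shows the roof corners at (57,75), (210,73), (214,270) and (57,272), and the handle end at (155,365). The seats are cone (555,521), groove (667,479) and flat (669,554). The mount's right corners are (719,445) and (727,586).

```bash
cat >> h.py <<'E'
from scipy.optimize import least_squares
def fit(n,local,uv,x0):
    f=lambda p:(proj(n,fr(p[:2],p[2],local))-uv).ravel()
    r=least_squares(f,x0); return r.x,r.fun.reshape(-1,2)
def uncrop(p,x0,y0,s): return (np.array(p,float)+.5)/s-.5+np.array([x0,y0])
E
python3 - <<'E'
from h import *
u=lambda p:uncrop(p,200,120,4)
p,r=fit("top",[[86,52,106],[86,-52,106],[-46,-52,106],[-46,52,106]]/np.float64(1000),u([[57,75],[210,73],[214,270],[57,272]]),[.69,.07,0])
print("bay",p,r.round(2).tolist())
p,r=fit("top",np.array([[-45,0,24],[35,26,24],[35,-26,24],[77,50,8],[77,-50,8]])/1000,u([[555,521],[667,479],[669,554],[719,445],[727,586]]),[.465,-.25,-1.57])
print("mount",p,r.round(2).tolist())
print("handle bar", ray("top",*u([150,290]),.065),ray("top",*u([155,355]),.065))
o=ctrl.get_obs();import scipy.spatial.transform as T
print(T.Rotation.from_rotvec(o["tool_rot"]).as_matrix().round(3))
E
```

```text
bay [0.67345401 0.07692171 0.03871004] [[-0.19, 0.24], [0.44, -0.07], [-0.13, -0.25], [-0.12, 0.07]]
mount [ 0.46831698 -0.252031   -1.51848178] [[-0.57, 0.01], [-0.29, 0.16], [0.01, 0.16], [0.62, -0.35], [0.24, 0.02]]
handle bar [0.61873546 0.07188096 0.065     ] [0.57432078 0.0670101  0.065     ]
[[ 0.916  0.402 -0.   ]
 [ 0.402 -0.916  0.002]
 [ 0.    -0.002 -1.   ]]
```

Emit:
{"method": "servo_tool", "body": {
  "increments": [
    [[5,3.6,-2.9,0,0],[5,7.4,-5.9,0,0],[5,11.2,-9.0,0,0],[5,15.0,-12.0,0,0],[5,18.9,-15.1,0,0]]
  ],
  "newtons": 40
}}

```text
t: 0.65
tool_pos: [0.364, -0.3562, 0.25]
tool_rot: [-3.075, -0.644, -0.0]
contact_force: [0.4, -0.6, 0.3]
opening: 0.0501
grip_force: 0.0
```

Emit:
{"method": "servo_tool", "body": {
  "increments": [
    [[5,3.8,-3.0,0,0],[5,7.6,-6.0,0,0],[5,11.4,-9.1,0,0],[5,15.2,-12.1,0,0],[5,18.9,-15.1,0,0]]
  ]
}}

```text
t: 1.15
tool_pos: [0.4764, -0.1417, 0.2502]
tool_rot: [3.074, 0.645, 0.0]
contact_force: [0.3, -0.9, 0.1]
opening: 0.0501
grip_force: 0.0
```

Emit:
{"method": "servo_tool", "body": {
  "increments": [
    [[5,3.8,-3.0,0,4],[5,7.6,-6.0,0,8],[5,11.4,-9.1,0,12],[5,15.2,-12.1,0,16],[5,18.9,-15.1,0,20]]
  ]
}}

```text
t: 1.65
tool_pos: [0.5888, 0.0726, 0.25]
tool_rot: [3.14, 0.098, -0.0]
contact_force: [0.1, -1.1, -0.3]
opening: 0.0503
grip_force: 0.0
```

Emit:
{"method": "servo_tool", "body": {
  "increments": [
    [[5,-0.2,0.4,4.8,0],[5,-0.2,0.4,9.6,0],[5,-0.2,0.4,14,0],[5,-0.2,0.4,17,0],[5,-0.2,0.4,19.4,0]]
  ]
}}

```text
t: 2.15
tool_pos: [0.5847, 0.0665, 0.053]
tool_rot: [-3.14, -0.102, 0.007]
contact_force: [-0.2, -0.8, -0.2]
opening: 0.0499
grip_force: 0.0
```

Emit:
{"method": "servo_tool", "body": {
  "increments": [
    [[0.5,0,0,0,0],[0.5,0,0,0,0],[0.5,0,0,0,0],[0.5,0,0,0,0],[0.5,0,0,0,0]]
  ]
}}

```text
t: 2.65
tool_pos: [0.5877, 0.0664, 0.0578]
tool_rot: [3.14, 0.102, 0.005]
contact_force: [0.7, 0.0, 0.3]
opening: 0.0107
grip_force: 39.6
```

Emit:
{"method": "servo_tool", "body": {
  "increments": [
    [[0.5,-2,0,0,0],[0.5,-5,-0.1,0,0],[0.5,-8,-0.2,0,0],[0.5,-11.5,-0.3,0,0],[0.5,-14,-0.4,0,0]]
  ]
}}

```text
t: 3.15
tool_pos: [0.447, 0.0612, 0.0577]
tool_rot: [3.14, 0.101, 0.008]
contact_force: [3.4, 0.2, -0.5]
opening: 0.0109
grip_force: 39.5
```

Emit:
{"method": "servo_tool", "body": {
  "increments": [
    [[0.5,0,0,0,0],[0.5,0,0,0,0],[3.5,0,0,0,0],[3.5,0,0,0,0],[3.5,0,0,0,0]]
  ]
}}

```text
t: 3.65
tool_pos: [0.4471, 0.0613, 0.0567]
tool_rot: [3.14, 0.102, 0.001]
contact_force: [-1.0, -0.0, -0.5]
opening: 0.0346
grip_force: 0.0
```

Emit:
{"method": "servo_tool", "body": {
  "increments": [
    [[3.5,0,0,3,0],[3.5,0,0,0,0],[3.5,0,0,-3,0],[3.5,0,0,-6,0],[3.5,0,0,-10,0]]
  ]
}}

```text
t: 4.15
tool_pos: [0.4456, 0.0613, 0.1559]
tool_rot: [-3.14, -0.101, 0.005]
contact_force: [1.1, 0.1, -0.6]
opening: 0.0349
grip_force: 0.0
```

```bash
python3 - <<'E'
from h import *
print(proj("top",[[.53,.067,.05]]))
snap("top","t2.png",(180,150,340,270),5)
print(ctrl.get_obs()["q"].round(3))
E
```

```text
[[238.76480717 224.82695572]]
[-0.029 -0.314  2.091  0.     1.354  1.477]
```

View pics/t2.png

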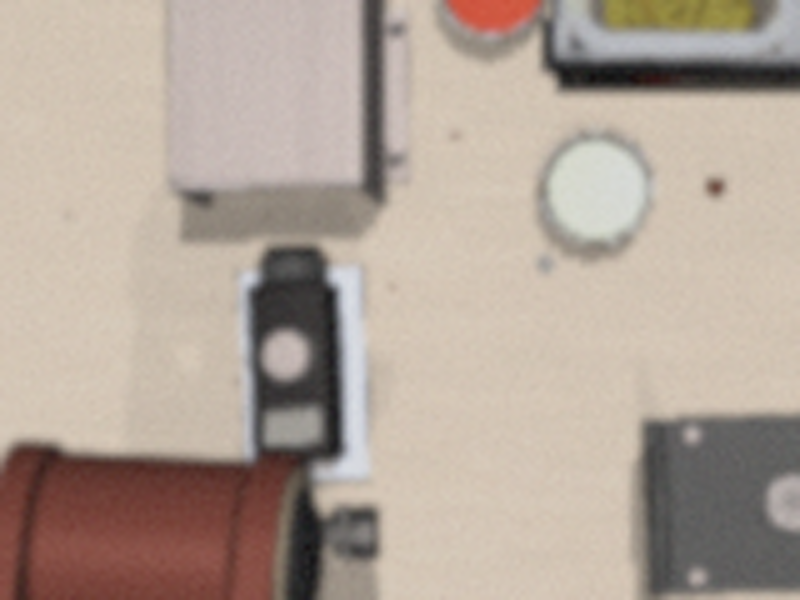

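The picture shows the camera standing in front of the bay. The button is at (285,355), the body's top corners at (252,285), (337,288), (342,456) and (256,455), and the base plate corners at (240,268), (360,266) and (368,478).

```bash
python3 - <<'E'
from h import *
p,r=fit("top",np.array([[8,0,82],[50,23,66],[50,-23,66],[-50,-23,66],[-50,23,66],[60,35,22],[60,-35,22],[-60,-35,22]])/1000,uncrop([[285,355],[252,285],[337,288],[342,456],[256,455],[240,268],[360,266],[368,478]],180,150,5),[.53,.07,0])
print(p,(r*5).round(1).tolist())
p[2]
o=ctrl.get_obs();import scipy.spatial.transform as T
R=T.Rotation.from_rotvec(o["tool_rot"]).as_matrix(); y=np.arctan2(R[1,0],R[0,0]); print(o["tool_pos"],y)
print(R[:,:2].T@(np.array([p[0],p[1],0])-[*o["tool_pos"][:2],0])*100, "turn",np.degrees(y-p[2]))
E
```

```text
[0.5324681  0.06579321 0.05673521] [[2.9, -0.2], [-3.1, -4.4], [-3.7, -10.7], [-4.0, 5.5], [-3.0, 9.8], [1.7, 1.2], [5.9, -1.6], [3.6, 0.2]]
[0.45032035 0.06128546 0.16463892] 0.06487014950200262
[8.2262741  0.08261148] turn 0.4660974717255719
```

Emit:
{"method": "servo_tool", "body": {
  "increments": [
    [[7.5,4,0,0,0],[7.5,8.2,0.1,0,0.5],[7.5,8.2,0.1,4,0.5],[7.5,8.2,0.1,8.5,0.5],[7.5,8.2,0.1,11.6,0.5]]
  ],
  "newtons": 50
}}

```text
t: 4.7
tool_pos: [0.5276, 0.0656, 0.0373]
tool_rot: [-3.14, -0.088, 0.004]
contact_force: [-0.1, -0.1, -1.2]
opening: 0.0747
grip_force: 0.0
```

Emit:
{"method": "servo_tool", "body": {
  "increments": [
    [[7.5,0,0,0,0],[3.5,0,0,0,0],[3.5,0,0,0,0],[3.5,0,0,0,0],[3.5,0,0,0,0]]
  ]
}}

```text
t: 5.2
tool_pos: [0.5308, 0.0657, 0.0431]
tool_rot: [3.14, 0.088, 0.009]
contact_force: [1.4, 1.2, 4.6]
opening: 0.0454
grip_force: 52.9
```

Emit:
{"method": "servo_tool", "body": {
  "increments": [
    [[3.5,0,0,-2,0],[3.5,0,0,-5,0],[3.5,0,0,-8,0],[3.5,0,0,-11,0],[3.5,0,0,-13,0]]
  ]
}}

```text
t: 5.7
tool_pos: [0.5285, 0.0655, 0.1723]
tool_rot: [3.14, 0.088, 0.003]
contact_force: [0.4, 0.2, -3.5]
opening: 0.0456
grip_force: 52.6
```

Emit:
{"method": "servo_tool", "body": {
  "increments": [
    [[3.5,-0.8,3.1,0,8.5],[3.5,-1.6,6.2,0,17],[3.5,-2.4,9.4,0,25.5],[3.5,-3.2,12.5,0,34],[3.5,-4,15.6,0,42.5]]
  ]
}}

```text
t: 6.2
tool_pos: [0.496, -0.0933, 0.1696]
tool_rot: [2.955, -1.065, -0.002]
contact_force: [1.4, -0.5, -4.1]
opening: 0.0452
grip_force: 52.9
```

Emit:
{"method": "servo_tool", "body": {
  "increments": [
    [[3.5,1.5,2.9,0,8.5],[3.5,3,5.7,0,17],[3.5,4.6,8.5,0,25.5],[3.5,6.1,11.4,0,34],[3.5,7.6,14.2,0,42.5]]
  ]
}}

```text
t: 6.7
tool_pos: [0.4649, -0.2512, 0.1696]
tool_rot: [2.368, -2.064, -0.003]
contact_force: [-0.2, -0.8, -4.0]
opening: 0.0455
grip_force: 53.0
```

Emit:
{"method": "servo_tool", "body": {
  "increments": [
    [[3.5,0,0,0,2.5],[3.5,0,0,0,5.2],[3.5,0,0,0,5.2],[3.5,0,0,0,5.2],[3.5,0,0,0,5.2]]
  ]
}}

```text
t: 7.2
tool_pos: [0.4659, -0.25, 0.17]
tool_rot: [2.28, -2.161, -0.001]
contact_force: [-0.2, 0.1, -3.8]
opening: 0.0455
grip_force: 53.1
```

```bash
python3 - <<'E'
from h import *
snap("top","t3.png",(290,190,410,280),6)
o=ctrl.get_obs();import scipy.spatial.transform as T
R=T.Rotation.from_rotvec(o["tool_rot"]).as_matrix(); y=np.arctan2(R[1,0],R[0,0]); print(o["tool_pos"],y,R.round(3).tolist())
E
```

```text
[ 0.46606958 -0.25002245  0.17012304] -1.517322488952336 [[0.053, -0.999, -0.0], [-0.999, -0.053, 0.0], [-0.0, 0.0, -1.0]]
```

View pics/t3.png

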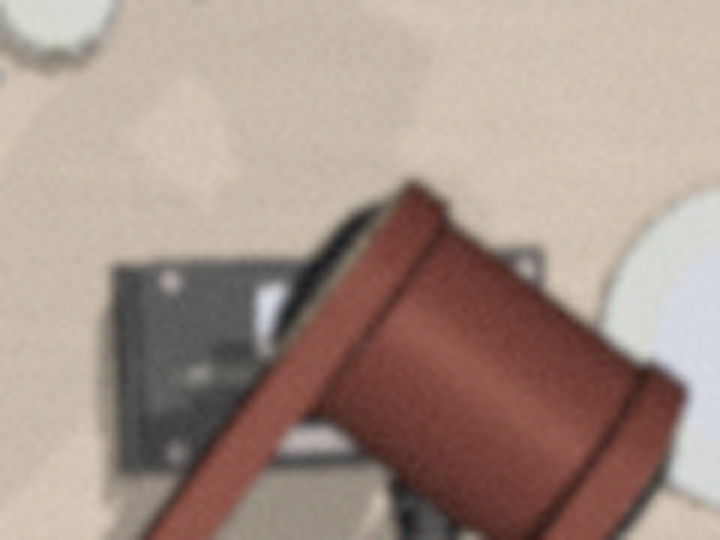

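The arm hides most of the camera. The rear left corner of its base plate is at (255,285), and the plate's lower edge is at about v=458.

```bash
python3 - <<'E'
from h import *
t=np.array([.46607,-.25002]);yaw=-1.5173
o=t+.0015*np.array([np.cos(yaw),np.sin(yaw)])
c=fr(o,yaw,np.array([[-60,35,149],[-60,-35,149],[-94,0,192]])/1000)
q=proj("top",c); print((q-[290,190])*6+2.5)
snap("scene","s3.png",(300,160,460,290),5)
print(proj("scene",fr(o,yaw,np.array([[-60,35,149],[-60,-35,149],[-50,23,193],[-50,-23,193]])/1000)).__sub__([300,160])*5+2)
E
```

```text
[[260.96009315 291.27436659]
 [267.33393155 458.36348431]
 [183.7668221  380.29130134]]
[[365.00834245 153.91297706]
 [516.31726381 185.92004466]
 [403.43597872  59.42543117]
 [504.67610623  78.41965534]]
```

View pics/s3.png

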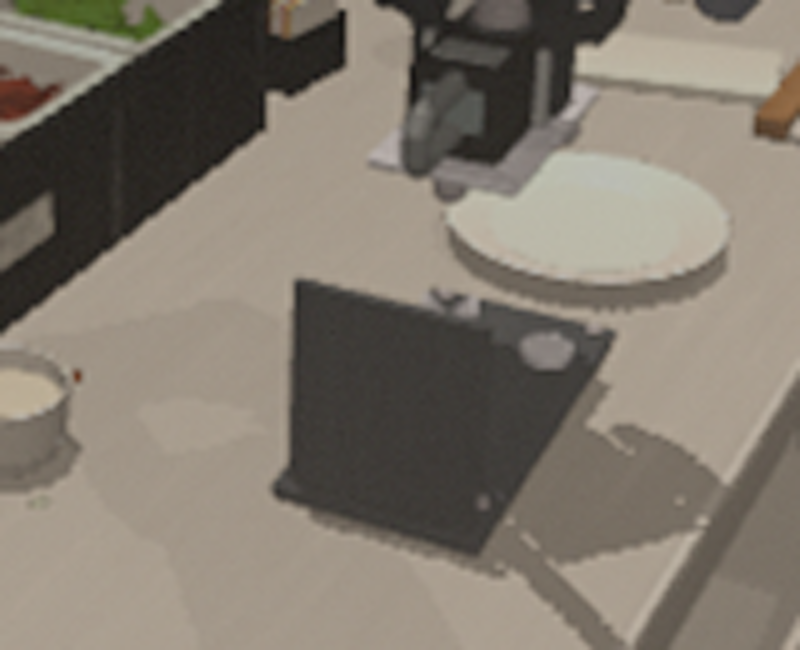

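The scene view shows the base plate's rear corners at (370,162) and (515,190), the flat seat at (547,350) and the groove seat at (455,303). I'll check the mount fit against this view.

```bash
python3 - <<'E'
from h import *
m=np.array([.46832,-.25203]);my=-1.5185
L=np.array([[35,-26,24],[-118,45,112],[-118,-45,112]])/1000
print("mount pred",proj("scene",fr(m,my,L)).__sub__([300,160])*5+2,"obs flat 547,350 board TL ~300,282")
# camera offset from both views (rear corners)
uvs=uncrop([[370,162],[515,190]],300,160,5); uvt=uncrop([[255,285]],290,190,6)
L=np.array([[-60,35,0],[-60,-35,0]])/1000
def f(p):
    P=fr(p[:2],-1.5173,L); P[:,2]=p[2]
    return np.r_[(proj("scene",P)-uvs).ravel(),(proj("top",P[:1])-uvt).ravel()]
r=least_squares(f,[.466,-.251,.149]); print(r.x,r.fun.round(2))
E
```

```text
mount pred [[540.56268645 328.46596794]
 [283.84747537 276.56728318]
 [481.37826321 325.11500053]] obs flat 547,350 board TL ~300,282
[ 0.46592805 -0.2504028   0.14661996] [-1.17 -0.44  0.08  0.4   0.53  1.13]
```

```bash
python3 - <<'E'
from h import *
L=np.array([[-45,0,24],[35,26,24],[35,-26,14],[77,50,8],[77,-50,8]])/1000
ut=uncrop([[555,521],[667,479],[669,554],[719,445],[727,586]],200,120,4)
Ls=np.array([[35,-26,14],[-118,45,112],[-128,50,8],[-128,-50,8]])/1000
us=uncrop([[547,350],[299,282],[280,492],[476,553]],300,160,5)
ft=lambda p:(proj("top",fr(p[:2],p[2],L))-ut).ravel()
fs=lambda p:(proj("scene",fr(p[:2],p[2],Ls))-us).ravel()
for n,f in [("t",ft),("s",fs),("both",lambda p:np.r_[ft(p),fs(p)])]:
    r=least_squares(f,[.468,-.252,-1.518]); print(n,r.x.round(4),r.fun.round(2))
E
```

```text
t [ 0.4682 -0.2522 -1.5169] [-0.5   0.08 -0.24  0.19 -0.26  0.05  0.66 -0.35  0.34  0.02]
s [ 0.4618 -0.25   -1.5105] [ 0.49  0.13 -0.46  0.23 -1.53 -0.38  1.48 -0.24]
both [ 0.4656 -0.2519 -1.4898] [-0.61  1.45 -0.64  0.79 -0.15  0.62  0.01 -0.15  0.65  0.17 -0.89 -0.79
 -0.76 -0.15 -1.73 -0.76  1.52 -1.18]
```

Emit:
{"method": "servo_tool", "body": {
  "increments": [
    [[3.5,0.1,-0.1,2.5,0],[3.5,0.1,-0.1,5.5,0],[3.5,0.1,-0.1,8,0],[3.5,0.1,-0.1,9.2,0],[3.5,0.1,-0.1,9.2,0]]
  ]
}}

```text
t: 7.8
tool_pos: [0.466, -0.2503, 0.0762]
tool_rot: [2.279, -2.161, -0.007]
contact_force: [-0.5, -0.4, -4.4]
opening: 0.0458
grip_force: 52.8
```

Emit:
{"method": "servo_tool", "body": {
  "increments": [
    [[3.5,0,0,0.4,0],[3.5,0,0,0.8,0],[3.5,0,0,1.2,0],[3.5,0,0,1.5,0],[3.5,0,0,1.5,0]]
  ]
}}

```text
t: 8.3
tool_pos: [0.467, -0.2512, 0.063]
tool_rot: [2.279, -2.162, -0.001]
contact_force: [-0.6, -0.0, -3.8]
opening: 0.0457
grip_force: 52.9
```

Emit:
{"method": "servo_tool", "body": {
  "increments": [
    [[3.5,0,0,0.2,0],[3.5,0,0,0.4,0],[3.5,0,0,0.5,0],[3.5,0,0,0.5,0],[3.5,0,0,0.5,0]]
  ]
}}

```text
t: 8.8
tool_pos: [0.4671, -0.2523, 0.0595]
tool_rot: [2.278, -2.161, 0.001]
contact_force: [-5.1, -1.2, 4.3]
opening: 0.0457
grip_force: 54.1
```

Emit:
{"method": "servo_tool", "body": {
  "increments": [
    [[3.5,0,0.1,0,0],[3.5,0,0.2,0,0],[3.5,0,0.2,0.1,0],[3.5,0,0.2,0.2,0],[3.5,0,0.2,0.2,0]]
  ]
}}

```text
t: 9.3
tool_pos: [0.4659, -0.2527, 0.0579]
tool_rot: [2.278, -2.161, 0.004]
contact_force: [-3.1, -4.5, 6.6]
opening: 0.0458
grip_force: 54.4
```

Emit:
{"method": "servo_tool", "body": {
  "increments": [
    [[3.5,0.1,0.1,0,0],[3.5,0.1,0.1,0,0],[3.5,0.1,0.1,0.1,0],[3.5,0.1,0.1,0.1,0],[3.5,0.1,0.1,0.1,0]]
  ]
}}

```text
t: 9.8
tool_pos: [0.4655, -0.2533, 0.0572]
tool_rot: [-2.279, 2.162, -0.004]
contact_force: [-1.3, -0.9, 9.2]
opening: 0.0459
grip_force: 54.8
```

Emit:
{"method": "servo_tool", "body": {
  "increments": [
    [[6.5,0,0,0,0],[6.5,0,0,0,0],[6.5,0,0,0,0],[6.5,0,0,0,0],[6.5,0,0,0,0]]
  ]
}}

```text
t: 10.3
tool_pos: [0.464, -0.2521, 0.0549]
tool_rot: [-2.279, 2.162, 0.001]
contact_force: [0.2, 0.1, -0.4]
opening: 0.0647
grip_force: 0.0
```

Emit:
{"method": "servo_tool", "body": {
  "increments": [
    [[6.5,0,0,-1,0],[6.5,0,0,-3,0],[6.5,0,0,-6,0],[6.5,0,0,-9,0],[6.5,0,0,-12,0]]
  ]
}}

```text
t: 10.8
tool_pos: [0.4643, -0.2524, 0.1773]
tool_rot: [-2.279, 2.162, -0.001]
contact_force: [-0.0, 0.2, -0.1]
opening: 0.0648
grip_force: 0.0
```

Emit:
{"method": "servo_tool", "body": {
  "increments": [
    [[6.5,-4,0,0,0],[0,-8,0,0,0],[0,-11,0,0,0],[0,-11,0,0,0],[0,-11,0,0,0]]
  ]
}}

```text
t: 11.3
tool_pos: [0.4587, -0.1424, 0.1761]
tool_rot: [-2.28, 2.161, -0.002]
contact_force: [-0.2, -0.4, 0.1]
opening: 0.0068
grip_force: 0.0
```

```bash
python3 - <<'E'
from h import *
snap("top","t4.png",(290,190,410,280),6); snap("scene","s4.png",(330,180,450,270),6)
o=ctrl.get_obs(); print(o["tool_pos"],o["tool_rot"],o["opening"])
E
```

```text
[ 0.45874876 -0.14335892  0.1758346 ] [ 2.27837283e+00 -2.16296536e+00  1.45113624e-03] -4.5233377668549787e-05
```

View pics/t4.png

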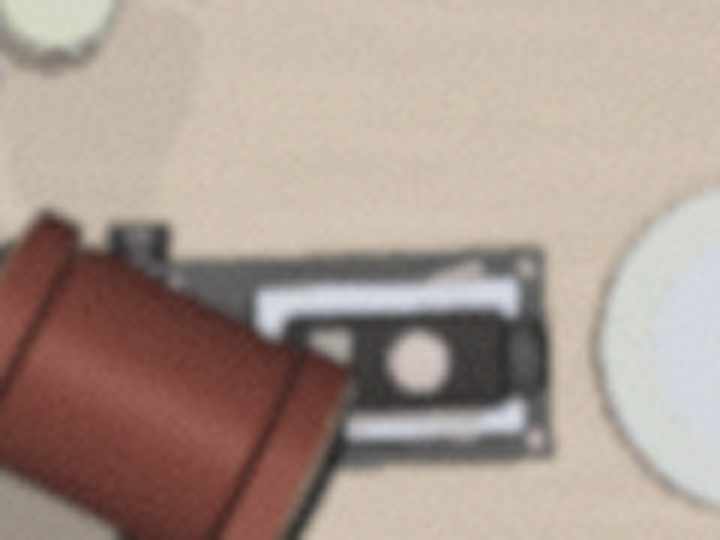

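The picture shows the camera in the mount and level. The button is at (418,361), and the base plate corners are (256,290), (520,281) and (524,431).

```bash
python3 - <<'E'
from h import *
z=13.9
p,r=fit("top",np.array([[8,0,82+z],[-60,35,22+z],[60,35,22+z],[60,-35,22+z]])/1000,uncrop([[418,361],[256,290],[520,281],[524,431]],290,190,6),[.466,-.254,-1.517])
print(p,r.round(2).tolist())
b=ray("top",*uncrop([418,361],290,190,6),.096); print("btn",b)
o=ctrl.get_obs();import scipy.spatial.transform as T
R=T.Rotation.from_rotvec(o["tool_rot"]).as_matrix()
for q in (b[:2],fr([.4656,-.2548],-1.5173,[.008,0,0])[0][:2],fr(p,p[2],[.008,0,0])[0][:2]): print(q,R[:,:2].T@np.array([*(q-o["tool_pos"][:2]),0])*100)
E
```

```text
[ 0.46771415 -0.25322407 -1.5168111 ] [[0.15, 0.25], [0.24, -0.2], [-0.46, -0.26], [0.06, 0.2]]
btn [ 0.46879477 -0.26079293  0.096     ]
[ 0.46879477 -0.26079293] [11.77972378 -0.39335319]
[ 0.46602777 -0.26278856] [11.96464709 -0.10666211]
[ 0.46814582 -0.26121242] [11.81824594 -0.32636743]
```

Emit:
{"method": "servo_tool", "body": {
  "increments": [
    [[0,4,-0.1,0,0],[0,8,-0.2,0,0],[0,11.9,-0.2,0,0],[0,11.9,-0.2,3,0],[0,11.9,-0.2,5,0]]
  ]
}}

```text
t: 11.9
tool_pos: [0.4664, -0.264, 0.1245]
tool_rot: [2.275, -2.167, -0.0]
contact_force: [-0.7, 0.4, -1.5]
opening: 0.0004
grip_force: 0.0
```

Emit:
{"method": "servo_tool", "body": {
  "increments": [
    [[0,0,0,0.3,0],[0,0,0,0.6,0],[0,0,0,0.9,0],[0,0,0,1.1,0],[0,0,0,1.1,0]]
  ]
}}

```text
t: 12.4
tool_pos: [0.4671, -0.2615, 0.115]
tool_rot: [-2.279, 2.162, -0.002]
contact_force: [0.1, -0.4, -0.5]
opening: 0.0
grip_force: 0.0
```

Emit:
{"method": "servo_tool", "body": {
  "increments": [
    [[0,0,0,0.1,0],[0,0,0,0.2,0],[0,0,0,0.3,0],[0,0,0,0.3,0],[0,0,0,0.3,0]]
  ]
}}

```text
t: 12.9
tool_pos: [0.4671, -0.2615, 0.1117]
tool_rot: [-2.279, 2.162, -0.001]
contact_force: [0.4, 0.0, 2.8]
opening: -0.0002
grip_force: 1.0
```

Emit:
{"method": "servo_tool", "body": {
  "increments": [
    [[0,0,0,0.1,0],[0,0,0,0.2,0],[0,0,0,0.25,0],[0,0,0,0.25,0],[0,0,0,0.25,0]]
  ]
}}

```text
t: 13.4
tool_pos: [0.467, -0.2615, 0.109]
tool_rot: [-2.279, 2.162, -0.001]
contact_force: [1.1, -0.1, 4.0]
opening: 0.0002
grip_force: 1.6
```

Emit:
{"method": "servo_tool", "body": {
  "increments": [
    [[0,0,0,0.05,0],[0,0,0,0.1,0],[0,0,0,0.1,0],[0,0,0,0.1,0],[0,0,0,0.1,0]]
  ]
}}

```text
t: 13.9
tool_pos: [0.4671, -0.2616, 0.1086]
tool_rot: [-2.279, 2.162, -0.001]
contact_force: [0.5, 0.3, 5.9]
opening: -0.0002
grip_force: 3.1
```

Emit:
{"method": "servo_tool", "body": {
  "increments": [
    [[0,0,0,0,0],[0,0,0,0,0],[0,0,0,0,0],[0,0,0,0,0],[0,0,0,0,0]]
  ]
}}

```text
t: 14.4
tool_pos: [0.4671, -0.2616, 0.1086]
tool_rot: [-2.279, 2.162, -0.001]
contact_force: [0.2, -0.3, 5.9]
opening: 0.0
grip_force: 3.1
```

Emit:
{"method": "servo_tool", "body": {
  "increments": [
    [[0,0,0,0,0],[0,0,0,0,0],[0,0,0,0,0],[0,0,0,0,0],[0,0,0,0,0]]
  ]
}}

```text
t: 14.9
tool_pos: [0.4671, -0.2616, 0.1086]
tool_rot: [-2.279, 2.162, -0.001]
contact_force: [-0.0, 0.6, 6.8]
opening: -0.0004
grip_force: 3.1
```

Emit:
{"method": "servo_tool", "body": {
  "increments": [
    [[0,0,0,0.2,0],[0,0,0,0.4,0],[0,0,0,0.6,0],[0,0,0,0.8,0],[0,0,0,0.8,0]]
  ]
}}

```text
t: 15.4
tool_pos: [0.4676, -0.2617, 0.1023]
tool_rot: [-2.279, 2.162, -0.002]
contact_force: [-2.7, 2.6, 14.4]
opening: 0.0
grip_force: 6.9
```

Emit:
{"method": "servo_tool", "body": {
  "increments": [
    [[0,0,0,0.1,0],[0,0,0,0.2,0],[0,0,0,0.2,0],[0,0,0,0.2,0],[0,0,0,0.2,0]]
  ]
}}

```text
t: 15.9
tool_pos: [0.4678, -0.2619, 0.102]
tool_rot: [-2.279, 2.162, -0.002]
contact_force: [-5.6, 5.2, 22.7]
opening: -0.0003
grip_force: 11.1
```

Emit:
{"method": "servo_tool", "body": {
  "increments": [
    [[0,0,0,-0.5,0],[0,0,0,-1,0],[0,0,0,-2,0],[0,0,0,-5,0],[0,0,0,-9,0]]
  ]
}}

```text
t: 16.4
tool_pos: [0.4646, -0.2598, 0.1851]
tool_rot: [2.278, -2.162, -0.013]
contact_force: [-0.3, -0.7, -0.2]
opening: 0.0001
grip_force: 0.0
```

Emit:
{"method": "servo_tool", "body": {
  "increments": [
    [[0,-4,0,0,0],[0,-8,0,0,0],[0,-11,0,0,0],[0,-11,0,0,0],[0,-11,0,0,0]]
  ]
}}

```text
t: 16.9
tool_pos: [0.4604, -0.151, 0.1871]
tool_rot: [2.28, -2.16, -0.002]
contact_force: [-0.2, -0.7, 0.5]
opening: -0.0004
grip_force: 0.0
```

```bash
python3 - <<'E'
from h import *
snap("top","t5.png",(290,190,410,280),6)
o=ctrl.get_obs(); print(o["t"],o["tool_pos"],o["contact_force"])
E
```

```text
16.95 [ 0.46059153 -0.1516625   0.18726136] [ 0.03643399 -0.54646495 -0.24266887]
```

View pics/t5.png

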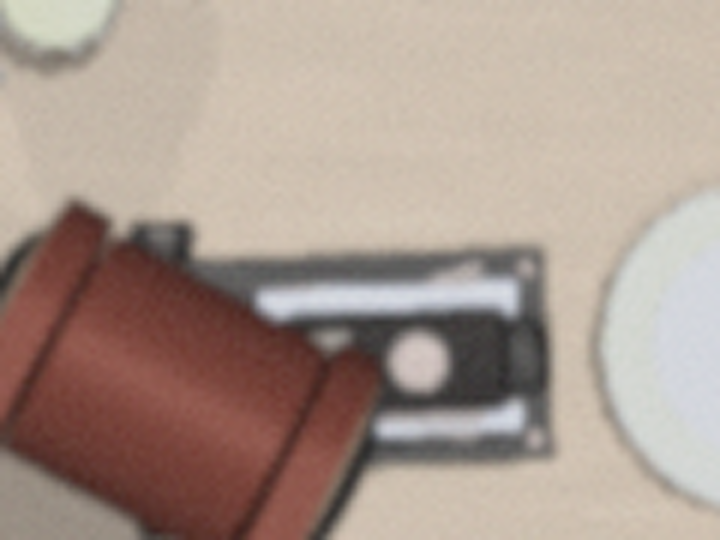

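The camera has not moved in the mount: the button is still at (418,361) and the plate corners match the last picture. The arm is clear, so I'm handing in.

```bash
python3 -c "
from station import ctrl
print(ctrl.finish_job())"
```

```text
the job is handed in; nothing more can be done
None
```

The job is handed in (no verdict was returned): the camera was drawn out, set down and seated in the mount, the shutter was held at its halfway stop for over a second, pressed fully and let go, and the arm is clear of everything.

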